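Feel out the worn key among the cell counters

TASK

Three single-key cell counters stand in a row on the dark mat. Going along the row from the robot's left to its right, press each key slowly (about a centimetre a second) and gently until you feel it snap over or it comes to its stop, and let it up as slowly. Then pick up whichever counter's key stayed soft, with no snap, and set it down (do not drop it) upright in the middle of the aluminium tray; leave the counters that snap, and everything else, where they stand.

Things in the scene. Friction and masses are not known exactly. Their poses are not given: they have to be found in the camera images.
- mat: dark grey mat, 170 mm (own x) by 370 mm (own y), 3 mm thick, fixed on the bench; origin at the centre of its underside. The three units stand on it in a row along its y, about 130 mm apart; its +y end is the robot's left.
- unit_p_mid (a point): cell-counter unit, one of three that look alike: light grey box 48 mm along own x, 64 along own y, 38 high, loose, about 0.2 kg, upright on the mat at the start, with one round grey key in the middle of its top. This point is the box's centre, 19 mm above its underside; z up. The key's flat top is 31 mm above this point (12 mm above the box).
- unit_q_mid (a point): cell-counter unit, one of three that look alike: light grey box 48 mm along own x, 64 along own y, 38 high, loose, about 0.2 kg, upright on the mat at the start, with one round grey key in the middle of its top. This point is the box's centre, 19 mm above its underside; z up. The key's flat top is 31 mm above this point (12 mm above the box).
- unit_r_mid (a point): cell-counter unit, one of three that look alike: light grey box 48 mm along own x, 64 along own y, 38 high, loose, about 0.2 kg, upright on the mat at the start, with one round grey key in the middle of its top. This point is the box's centre, 19 mm above its underside; z up. The key's flat top is 31 mm above this point (12 mm above the box).
- key_p: round key of unit_p, 30 mm across; origin at the centre of its flat top, z up. Sinks 5.2 mm, springs back. A sound key: 0.5 N at first, 4.2 N at 2 mm, then it snaps over: the force falls to 1.5 N at 3.5 mm, then climbs to 5 N just before the stop. A worn, soft key: climbs with no drop, 1.7 N at 3.6 mm, 5 N just before the stop. They look alike; only feel tells.
- key_q: round key of unit_q, 30 mm across; origin at the centre of its flat top, z up. Sinks 5.2 mm, springs back. A sound key: 0.5 N at first, 4.2 N at 2 mm, then it snaps over: the force falls to 1.5 N at 3.5 mm, then climbs to 5 N just before the stop. A worn, soft key: climbs with no drop, 1.7 N at 3.6 mm, 5 N just before the stop. They look alike; only feel tells.
- key_r: round key of unit_r, 30 mm across; origin at the centre of its flat top, z up. Sinks 5.2 mm, springs back. A sound key: 0.5 N at first, 4.2 N at 2 mm, then it snaps over: the force falls to 1.5 N at 3.5 mm, then climbs to 5 N just before the stop. A worn, soft key: climbs with no drop, 1.7 N at 3.6 mm, 5 N just before the stop. They look alike; only feel tells.
- tray: square open aluminium tray, 170 x 170 mm outside, 25 mm high, walls and floor 4 mm thick, fixed on the bench to the left of the mat; origin at the centre of its underside
- rack: black tube rack, a block 85 (own x) x 150 x 45 mm with some short white tubes, 75 mm high in all; origin under its centre; leave it alone
- tub: round yellow tub with red lid, 132 mm across, 138 mm high; origin under its centre; leave it alone
- tipbox: white pipette tip box, 85 (own x) x 120 x 56 mm; origin under its centre; leave it alone
- bottle: reagent bottle, 68 mm across, 160 mm high; origin under its centre; leave it alone
There are look-alikes about, which are no part of the job. Several things have the shape of the tray; the one meant has the colours described above.

How it is judged:
On the way, in this order (a step that is already met when the one before it is completed fails the run):
1. the left key is pressed through (at least 3.3 mm: past its snap, if it has one) (((y of unit_p_mid in the frame of mat above 0.065 m and z of key_p in the frame of unit_p_mid below 0.0277 m) or (y of unit_q_mid in the frame of mat above 0.065 m and z of key_q in the frame of unit_q_mid below 0.0277 m) or (y of unit_r_mid in the frame of mat above 0.065 m and z of key_r in the frame of unit_r_mid below 0.0277 m))), for 0.05 s.
2. then the middle key is pressed through (((y of unit_p_mid in the frame of mat between -0.065 and 0.065 m and z of key_p in the frame of unit_p_mid below 0.0277 m) or (y of unit_q_mid in the frame of mat between -0.065 and 0.065 m and z of key_q in the frame of unit_q_mid below 0.0277 m) or (y of unit_r_mid in the frame of mat between -0.065 and 0.065 m and z of key_r in the frame of unit_r_mid below 0.0277 m))), for 0.05 s.
3. then the right key is pressed through (((y of unit_p_mid in the frame of mat between -0.2 and -0.065 m and z of key_p in the frame of unit_p_mid below 0.0277 m) or (y of unit_q_mid in the frame of mat between -0.2 and -0.065 m and z of key_q in the frame of unit_q_mid below 0.0277 m) or (y of unit_r_mid in the frame of mat between -0.2 and -0.065 m and z of key_r in the frame of unit_r_mid below 0.0277 m))), for 0.05 s.
At the end, for the whole second after the job is handed in: The soft unit stands still and upright (0.15 rad) on the tray's floor, its centre within 60 mm of the tray's along both sides; units that snap stand within 25 mm of their start; all keys are up. (The rule knows a worn key by resting 0.2 mm lower: too little to see, so feel it.) (((z of key_p in the frame of unit_p_mid above 0.0309 m and distance of unit_p_mid from where it was at the start of the episode below 0.025 m) or (z of key_p in the frame of unit_p_mid between 0.0295 and 0.0309 m and x of unit_p_mid in the frame of tray between -0.06 and 0.06 m and y of unit_p_mid in the frame of tray between -0.06 and 0.06 m and z of unit_p_mid in the frame of tray below 0.029 m)) and ((z of key_q in the frame of unit_q_mid above 0.0309 m and distance of unit_q_mid from where it was at the start of the episode below 0.025 m) or (z of key_q in the frame of unit_q_mid between 0.0295 and 0.0309 m and x of unit_q_mid in the frame of tray between -0.06 and 0.06 m and y of unit_q_mid in the frame of tray between -0.06 and 0.06 m and z of unit_q_mid in the frame of tray below 0.029 m)) and ((z of key_r in the frame of unit_r_mid above 0.0309 m and distance of unit_r_mid from where it was at the start of the episode below 0.025 m) or (z of key_r in the frame of unit_r_mid between 0.0295 and 0.0309 m and x of unit_r_mid in the frame of tray between -0.06 and 0.06 m and y of unit_r_mid in the frame of tray between -0.06 and 0.06 m and z of unit_r_mid in the frame of tray below 0.029 m)) and angle between each of unit_p_mid, unit_q_mid, unit_r_mid's own z axis and vertical below 0.15 rad and linear speed of each of unit_p, unit_q, unit_r below 0.02 m/s); the robot touches nothing.
It fails at once if a key is moved by the fingers faster than 60 mm/s, down or up, in the part of its travel before the snap ((z of key_p in the frame of unit_p_mid between 0.0293 and 0.0305 m and linear speed of key_p above 0.06 m/s and contact force between key_p and the fingers above 0.5 N) or (z of key_q in the frame of unit_q_mid between 0.0293 and 0.0305 m and linear speed of key_q above 0.06 m/s and contact force between key_q and the fingers above 0.5 N) or (z of key_r in the frame of unit_r_mid between 0.0293 and 0.0305 m and linear speed of key_r above 0.06 m/s and contact force between key_r and the fingers above 0.5 N)).
It fails at once if a key is loaded with more than 35 N (contact force between any of key_p, key_q, key_r and anything else above 35 N).
It fails at once if a unit that snaps is lifted ((height (world z) of unit_p_mid above 0.05 m and z of key_p in the frame of unit_p_mid above 0.0309 m) or (height (world z) of unit_q_mid above 0.05 m and z of key_q in the frame of unit_q_mid above 0.0309 m) or (height (world z) of unit_r_mid above 0.05 m and z of key_r in the frame of unit_r_mid above 0.0309 m)).
It fails at once if a unit is let go in the air (centre more than 60 mm above the bench) ((height (world z) of unit_p_mid above 0.06 m and contact force between unit_p and the fingers below 0.1 N) or (height (world z) of unit_q_mid above 0.06 m and contact force between unit_q and the fingers below 0.1 N) or (height (world z) of unit_r_mid above 0.06 m and contact force between unit_r and the fingers below 0.1 N)).
It fails at once if a bystander (rack, tub, tip box, bottle) is moved more than 20 mm or tipped ((distance of rack from where it was at the start of the episode above 0.02 m or angle between rack's own z axis and vertical above 0.2 rad) or (distance of tub from where it was at the start of the episode above 0.02 m or angle between tub's own z axis and vertical above 0.2 rad) or (distance of tipbox from where it was at the start of the episode above 0.02 m or angle between tipbox's own z axis and vertical above 0.2 rad) or (distance of bottle from where it was at the start of the episode above 0.02 m or angle between bottle's own z axis and vertical above 0.2 rad)).
It also fails if it takes over 72 s, if anything falls off the work surface, if the arm or the gripper's body presses on something with over 40 N, if the wrist force passes 120 N, or if a joint passes its speed limit or range.

ROBOT

A 6-joint arm with a two-finger parallel gripper is mounted at the origin on the work surface. World frame = base frame: x ahead of the robot, y to its left, z up, the work surface at z = 0. Lengths are in m, angles in rad, forces in N, time in s.
With the tool pointing down it reaches from about 0.4 to 0.825 m from the base axis. Payload 7 kg.
Tool frame: the origin (TCP) lies at the very end of the fingers, on their centre line; the grasp point (between the pads) lies 19 mm behind it; z points along the fingers, y is the line along which they close (so a half turn about z gives the same grasp; the last joint's range is limited). The gripper opens to 88 mm and grips with 3 to 60 N. Pads are 19 mm wide; open, the fingers measure 130 mm over their backs; the gripper's body (78 mm by 193 mm) begins 47 mm behind the grasp point.
Start: joints at [-0.992, 0.359, 0.012, 0, -1.224, -0.288], TCP at [0.194, -0.647, 0.227] pointing down, gripper open.
Joint ranges: [-3.07, 3.07], [-1.43, 2.12], [-1.02, 1.25], [-3.03, 1.67], [-3.05, -0], [-3.03, 3.03]. Speed limits (rad/s): [2.39, 2.39, 3.01, 3.14, 3.14, 3.14].

INTERFACE

Orientations are given as a rotation vector (axis times angle).
In Python, from rig import get_state, read_camera, hand_in gives the robot as it stands.
- The arm moves only by the tool jog_arm, never from a script. Its argument "plan" is a list of rows, each a list of 7 numbers: the turn, a rotation vector about the tool's x, y, z each as a share of 6 degrees, from -1 to 1, then the shift along the tool's x, y, z each as a share of 40 mm, from -1 to 1, then the opening, from -1 (shut) to 1 (fully open), so that 0 is half open. A call has 1 to 5 rows; each row shifts and turns the commanded pose from where the row before left it, along the tool's axes as they then stand; what a row does not reach is not made up. A row lasts 1/12 s, in which the tool goes at most 41.7 mm and 7.16 degrees, less where a joint would pass 70% of its speed; a pose out of reach is approached as far as the arm can. A call with a number of a shift or a turn outside -1 to 1 is refused whole. A call with a gripper value outside its range is refused whole. The fingers move at their own pace and stop on an object; "squeeze" is the grip in N (left out, the last holds). Time passes only in rows, so rows that do not move let the fingers close. It gives the time, the measured TCP pose, the force, the opening and the grip force at its end, in the units of the state.
- get_state(): the state, without advancing time (a new reading comes with each control period).
- read_camera(name): name is "side" or "top"; returns a dict with "image" (400x640x3 uint8, red, green, blue), "depth" (400x640 float32, m along the optical axis (not along the pixel's ray), 0 where there is no reading), "mtx" (3x3 intrinsics, pixels), "dist_coeffs" ([k1, k2, p1, p2, k3] as OpenCV has them; the pictures are not rectified), "R" (3x3) and "t" (3): a world point X has camera coordinates R X + t. Camera axes: x right, y down, z forward; pixel columns grow to the right and rows downward; lengths in m; the calibration is good to about 2 mm. A picture is of the moment at which its call begins.
- hand_in(): hands the job in; it is judged then, once.
The state is a dict: "t": time; "joint_pos": joint angles; "qd": joint speeds; "joint_torque": joint torques, N m; "tool_pos": TCP position; "ee_rot": TCP orientation; "ft_force": force on the tool from outside, world axes, zero at the start; "moment": the same for the moment, N m; "opening": finger opening in m; "finger_force": force on a finger pad.
Only numpy, scipy, OpenCV 4.12 (cv2) and the standard library are available. Lean on these libraries where they do the work, as an engineer would, in place of code of your own. Each camera call takes 0.05 s, during which the arm holds its last target. There are 200 camera calls.

## Working session

There is one attempt and no reset: what is moved stays moved. The work goes in short steps, Python scripts to look and compute and a tool call to move; the robot and the scene stay as the last step left them, time stands still between calls to the robot, and variables do not carry over. Pictures are saved under pics/ and viewed, at most 10 in all, crops included, and the job is handed in when it is done.

Besides the shell and the picture viewer there is one more tool, called after ">>>" in YAML: its name, and indented under it one key for each argument. jog_arm: Moves the arm, as the interface text tells. Shift numbers are shares of 40 mm and turn numbers shares of 6 degrees, none past 1 either way. Its arguments: {"type":"object","properties":{"plan":{"type":"array","items":{"type":"array","items":{"type":"number"}}},"squeeze":{"type":"number"}},"required":["plan"]}

```bash
mkdir -p pics; cat > h.py <<'E'
import numpy as np,cv2
from rig import get_state, read_camera, hand_in
def cast(c,u,v,z):
    p=cv2.undistortPoints(np.array([[[u,v]]],float),c["mtx"],np.array(c["dist_coeffs"])).ravel()
    R=np.array(c["R"]);t=np.array(c["t"])
    o=-R.T@t; d=R.T@np.array([p[0],p[1],1]); return o+d*(z-o[2])/d[2]
def save(c,n): cv2.imwrite("pics/"+n,cv2.cvtColor(c["image"],cv2.COLOR_RGB2BGR))
E
python3 - <<'E'
from h import *
import pickle
d={n:read_camera(n) for n in("top","side")}
for n in d: save(d[n],n+"0.png"); print(n,-np.array(d[n]["R"]).T@d[n]["t"])
pickle.dump(d,open("c0.pkl","wb"))
s=get_state();print(s)
E
```

```text
top [0.41436608 0.04522622 1.22331507]
side [-0.18593577  0.87122495  0.89224417]
{'t': 0.1, 'joint_pos': array([-9.91897627e-01,  3.59336957e-01,  1.11954546e-02, -3.10784611e-04,
       -1.22410368e+00, -2.88096042e-01]), 'qd': array([-0.00146979, -0.00057999,  0.00079644,  0.0007722 ,  0.00115134,
        0.00148926]), 'joint_torque': array([-6.31853782e-04, -5.84162915e+01,  2.93750364e+01,  7.01543257e+00,
        1.01617942e-02, -6.77601702e-05]), 'tool_pos': array([ 0.19339527, -0.64626663,  0.22572152]), 'ee_rot': array([ 4.54969587e-01, -3.10812555e+00, -2.25790521e-03]), 'ft_force': array([-0.39946077, -0.75377412, -0.22929658]), 'moment': array([-0.01382111,  0.04562319, -0.03787148]), 'finger_force': 0.0, 'opening': 0.08756587254202639}
```

View pics/top0.png

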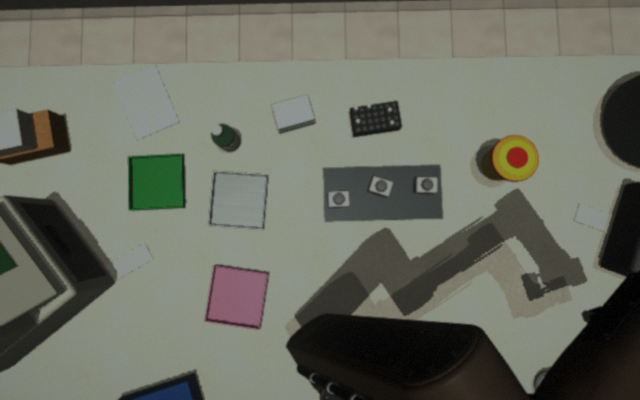

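View pics/side0.png

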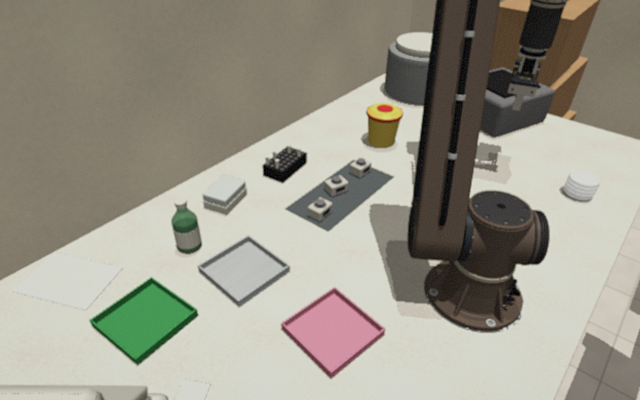

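The top view shows three tray shapes: green (157,182), bare grey metal (239,200) and pink (238,297). Grey fits "aluminium" and stands directly left of the mat. The units are at (339,199), (381,186) and (427,184). I'll confirm with one enlarged crop and measure.

```bash
python3 - <<'E'
from h import *
import pickle
d=pickle.load(open("c0.pkl","rb"));c=d["top"];im=c["image"]
g=cv2.cvtColor(im,cv2.COLOR_RGB2GRAY)
cr=cv2.resize(cv2.cvtColor(im[155:240,200:450],cv2.COLOR_RGB2BGR),None,fx=3.2,fy=3.2,interpolation=cv2.INTER_CUBIC);cv2.imwrite("pics/crop.png",cr)
mat=((g>30)&(g<110)).astype(np.uint8);mat[:160]=0;mat[225:]=0;mat[:,:318]=0;mat[:,447:]=0
cs=max(cv2.findContours(mat,0,2)[0],key=cv2.contourArea);r=cv2.minAreaRect(cs)
B=np.array([cast(c,*p,.003) for p in cv2.boxPoints(r)]);print("mat",B.round(3).tolist(),B.mean(0))
for (u,v) in((339,199),(381,186),(427,184)):
    w=g[v-16:v+17,u-18:u+19].astype(np.uint8)
    t,m=cv2.threshold(w,0,255,cv2.THRESH_OTSU)
    k=max(cv2.findContours(m,0,2)[0],key=cv2.contourArea);pts=k.reshape(-1,2)+[u-18,v-16]
    P=np.array([cast(c,*p,.041)[:2] for p in pts],np.float32);rr=cv2.minAreaRect(P*1000)
    print("box",t,rr)
    # key: dark blob inside
    f=np.zeros_like(m);cv2.drawContours(f,[cv2.convexHull(k)],-1,255,-1);f=cv2.erode(f,np.ones((3,3)))
    km=((f>0)&(m==0)).astype(np.uint8);kk=max(cv2.findContours(km,0,2)[0],key=cv2.contourArea);(x,y),rad=cv2.minEnclosingCircle(kk)
    M=cv2.moments(km,True);print("key px",M['m10']/M['m00']+u-18,M['m01']/M['m00']+v-16,rad,"world",cast(c,M['m10']/M['m00']+u-18,M['m01']/M['m00']+v-16,.053).round(4))
    n=c["depth"][v-2:v+3,u-2:u+3];print("depth z",1.2233-n.mean())
# tray: contour of dark rim
w=g[160:240,195:285]
for nm in["tray"]:
    e=(cv2.absdiff(g,cv2.medianBlur(g,21))>12).astype(np.uint8);e[:165]=0;e[235:]=0;e[:,:203]=0;e[:,275:]=0
    k=max(cv2.findContours(e,0,2)[0],key=cv2.contourArea);r=cv2.minAreaRect(k);print("tray",r)
    B=np.array([cast(c,*p,.025) for p in cv2.boxPoints(r)]);print(B.round(3).tolist(),B.mean(0).round(4),np.linalg.norm(B[0]-B[1]))
E
```

```text
mat [[0.596, 0.053, 0.003], [0.599, -0.32, 0.003], [0.428, -0.317, 0.003], [0.425, 0.051, 0.003]] [ 0.51219228 -0.13324351  0.003     ]
box 104.0 ((492.9341125488281, 6.064189910888672), (43.708534240722656, 60.27513122558594), 2.8779823780059814)
key px 338.5 198.27966101694915 6.325338840484619 world [0.4926 0.0065 0.053 ]
depth z 0.051477194
box 96.0 ((529.4788208007812, -123.25582885742188), (62.383460998535156, 46.33623123168945), 72.16215515136719)
key px 380.7889908256881 185.74311926605503 5.884783744812012 world [ 0.5283 -0.1215  0.053 ]
depth z 0.049109936
box 97.0 ((531.7731323242188, -312.24462890625), (12.17587661743164, 97.97115325927734), 87.75037384033203)Traceback (most recent call last):
  File "<stdin>", line 17, in <module>
ValueError: max() iterable argument is empty
```

View pics/crop.png

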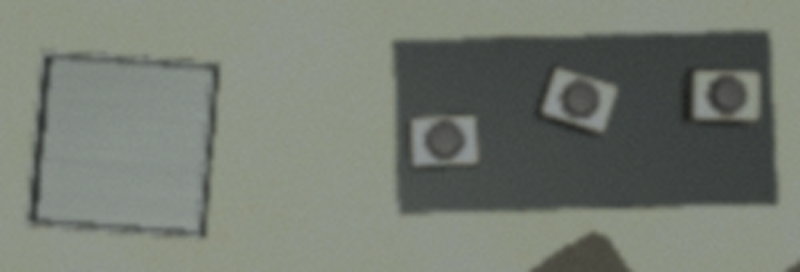

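The crop shows the bare-metal tray at crop (125,145), and the three units with their keys at (444,139), (580,98) and (728,95). The grey tray is the one meant. The right unit and the tray still need measuring.

```bash
python3 - <<'E'
from h import *
import pickle
d=pickle.load(open("c0.pkl","rb"));c=d["top"];g=cv2.cvtColor(c["image"],cv2.COLOR_RGB2GRAY)
x0,y0,x1,y1=411,170,441,202
w=g[y0:y1,x0:x1];m=(w>100).astype(np.uint8)*255
k=max(cv2.findContours(m,0,2)[0],key=cv2.contourArea);pts=k.reshape(-1,2)+[x0,y0]
P=np.array([cast(c,*p,.041)[:2] for p in pts],np.float32);print(cv2.minAreaRect(P*1000))
f=np.zeros_like(m);cv2.drawContours(f,[cv2.convexHull(k)],-1,255,-1);f=cv2.erode(f,np.ones((3,3)))
M=cv2.moments(((f>0)&(m==0)).astype(np.uint8),True);print(cast(c,M['m10']/M['m00']+x0,M['m01']/M['m00']+y0,.053).round(4))
q=np.array([(45,55),(217,66),(205,235),(33,222)])/3.2+[200,155]
B=np.array([cast(c,*p,.025) for p in q]);print("tray",B.round(3).tolist(),B.mean(0).round(4),np.linalg.norm(B[0]-B[1]),np.linalg.norm(B[1]-B[2]))
# side view check of keys
s=d["side"]
for p in((320,203),(336,180),(361,163)): print("side",cast(s,*p,.053).round(3))
from scipy.spatial.transform import Rotation as Ro
print(Ro.from_rotvec(get_state()["ee_rot"]).as_matrix().round(3))
E
```

```text
((530.9451904296875, -281.3801574707031), (26.246557235717773, 46.274444580078125), 83.53313446044922)
[ 0.5282 -0.2711  0.053 ]
tray [[0.582, 0.39, 0.025], [0.568, 0.223, 0.025], [0.406, 0.235, 0.025], [0.421, 0.401, 0.025]] [0.4941 0.3124 0.025 ] 0.16773335755520205 0.1632792085447717
side [0.487 0.011 0.053]
side [ 0.523 -0.115  0.053]
side [ 0.52  -0.248  0.053]
[[-0.958 -0.287 -0.001]
 [-0.287  0.958  0.001]
 [ 0.     0.001 -1.   ]]
```

>>> jog_arm:
  plan:
    - [0,0,-1,-0.59,0.68,0,-1]
    - [0,0,-1,-0.66,0.61,0,-1]
    - [0,0,-1,-0.72,0.54,0,-1]
    - [0,0,-1,-0.77,0.46,0,-1]
    - [0,0,-1,-0.82,0.37,0,-1]
  squeeze: 10

```text
t: 0.52
tool_pos: [0.2684, -0.4814, 0.226]
ee_rot: [1.251, -2.882, -0.001]
ft_force: [0.8, 0.3, 0.3]
opening: 0.0598
finger_force: 0.0
```

```bash
python3 - <<'E'
from h import *
import pickle
c=pickle.load(open("c0.pkl","rb"))["top"];g=cv2.cvtColor(c["image"],cv2.COLOR_RGB2GRAY)
x0,y0,x1,y1=411,170,441,200
w=cv2.resize(g[y0:y1,x0:x1],None,fx=4,fy=4,interpolation=cv2.INTER_CUBIC)
for t in(85,92,98):
    m=(w>t).astype(np.uint8)*255;m=cv2.morphologyEx(m,cv2.MORPH_OPEN,np.ones((3,3)))
    m[:, -2:]=0
    k=max(cv2.findContours(m,0,2)[0],key=cv2.contourArea);pts=(k.reshape(-1,2)+.5)/4-.5+[x0,y0]
    P=np.array([cast(c,*p,.041)[:2] for p in pts],np.float32);print(t,cv2.minAreaRect(P*1000))
for p in((444,139),(580,98),(728,95)): print(cast(c,p[0]/3.2+199.7,p[1]/3.2+154.7,.053).round(4))
E
```

```text
85 ((531.7194213867188, -262.84832763671875), (64.53813934326172, 48.86237335205078), 87.7966537475586)
92 ((531.6435546875, -262.9037780761719), (63.042991638183594, 47.40434265136719), 88.03215789794922)
98 ((531.009033203125, -280.518310546875), (27.74724578857422, 45.83151626586914), 88.93695831298828)
[0.493  0.0066 0.053 ]
[ 0.5295 -0.122   0.053 ]
[ 0.53   -0.2611  0.053 ]
```

>>> jog_arm:
  plan:
    - [0,0,-1,-0.85,0.29,0,-1]
    - [0,0,-1,-0.88,0.2,0,-1]
    - [0,0,-1,-0.89,0.1,0,-1]
    - [0,0,-1,-0.9,0,0,-1]
    - [0,0,-1,-0.9,-0.08,0,-1]

```text
t: 0.93
tool_pos: [0.3438, -0.318, 0.2264]
ee_rot: [-1.954, 2.46, 0.0]
ft_force: [1.5, -0.1, 1.1]
opening: 0.0262
finger_force: 0.0
```

>>> jog_arm:
  plan:
    - [0,0,-1,-0.88,-0.18,0,-1]
    - [0,0,-1,-0.86,-0.27,0,-1]
    - [0,0,-0.22,-0.83,-0.36,0.3,-1]
    - [0,0,0,-0.82,-0.38,0.4,-1]
    - [0,0,0,-0.82,-0.38,0.4,-1]

```text
t: 1.35
tool_pos: [0.4199, -0.1541, 0.1825]
ee_rot: [-2.22, 2.221, -0.001]
ft_force: [0.8, -1.0, -0.1]
opening: 0.0008
finger_force: 0.0
```

>>> jog_arm:
  plan:
    - [0,0,0,-0.82,-0.38,0.4,-1]
    - [0,0,0,-0.82,-0.38,0.4,-1]
    - [0,0,0,-0.82,-0.38,0.4,-1]
    - [0,0,0,-0.4,-0.2,0,-1]
    - [0,0,0,0,0,0,-1]

```text
t: 1.77
tool_pos: [0.4741, -0.0388, 0.1334]
ee_rot: [2.224, -2.217, -0.001]
ft_force: [-0.0, -0.1, 0.4]
opening: 0.0003
finger_force: 0.0
```

>>> jog_arm:
  plan:
    - [0,0,0,-0.6,-0.25,0.5,-1]
    - [0,0,0,-0.53,-0.22,0.5,-1]
    - [0,0,0,0,0,0.5,-1]
    - [0,0,0,0,0,0.2,-1]
    - [0,0,0,0,0,0,-1]

```text
t: 2.18
tool_pos: [0.4901, 0.0029, 0.0647]
ee_rot: [2.218, -2.219, -0.003]
ft_force: [-0.5, -0.1, 0.4]
opening: 0.0004
finger_force: 0.0
```

>>> jog_arm:
  plan:
    - [0,0,0,0,0,0,-1]
    - [0,0,0,0,0,0,-1]

```text
t: 2.35
tool_pos: [0.4923, 0.0033, 0.0676]
ee_rot: [-2.22, 2.222, -0.001]
ft_force: [-0.5, -0.2, 0.9]
opening: 0.0004
finger_force: 0.0
```

```bash
python3 - <<'E'
from h import *
s=read_camera("side");save(s,"s1.png");im=cv2.cvtColor(s["image"],cv2.COLOR_RGB2BGR)[130:240,270:400];cv2.imwrite("pics/s1c.png",cv2.resize(im,None,fx=5,fy=5,interpolation=cv2.INTER_CUBIC))
for i in range(3): print(get_state()["tool_pos"],get_state()["ft_force"])
E
```

```text
[0.49248059 0.00331581 0.06777154] [0.00688824 0.50043084 0.32880501]
[0.49248059 0.00331581 0.06777154] [0.00688824 0.50043084 0.32880501]
[0.49248059 0.00331581 0.06777154] [0.00688824 0.50043084 0.32880501]
```

View pics/s1c.png

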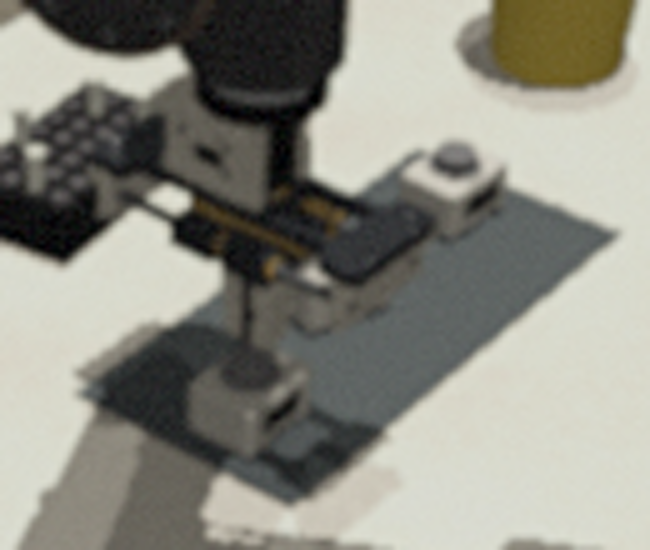

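The crop shows the closed fingers directly above the left key (245,350). I'll start the descent, slowing before contact.

>>> jog_arm:
  plan:
    - [0,0,0,-0.08,0,0.05,-1]
    - [0,0,0,0,0,0.05,-1]
    - [0,0,0,0,0,0.05,-1]
    - [0,0,0,0,0,0.05,-1]
    - [0,0,0,0,0,0.02,-1]

```text
t: 2.82
tool_pos: [0.4917, 0.0068, 0.0575]
ee_rot: [2.221, -2.222, -0.0]
ft_force: [0.5, 1.0, 0.5]
opening: 0.0004
finger_force: 0.0
```

>>> jog_arm:
  plan:
    - [0,0,0,0,0,0.02,-1]
    - [0,0,0,0,0,0.02,-1]

```text
t: 2.98
tool_pos: [0.4919, 0.0069, 0.056]
ee_rot: [2.221, -2.222, -0.0]
ft_force: [-0.5, -0.6, 0.1]
opening: 0.0006
finger_force: 0.0
```

>>> jog_arm:
  plan:
    - [0,0,0,0,0,0.02,-1]
    - [0,0,0,0,0,0.02,-1]

```text
t: 3.15
tool_pos: [0.4919, 0.0069, 0.0545]
ee_rot: [2.221, -2.222, -0.0]
ft_force: [-0.4, -0.1, -0.4]
opening: 0.0005
finger_force: 0.0
```

>>> jog_arm:
  plan:
    - [0,0,0,0,0,0.02,-1]

```text
t: 3.23
tool_pos: [0.4919, 0.0069, 0.0537]
ee_rot: [2.221, -2.222, -0.0]
ft_force: [-0.8, 0.7, 1.2]
opening: 0.0009
finger_force: 0.0
```

>>> jog_arm:
  plan:
    - [0,0,0,0,0,0.02,-1]

```text
t: 3.32
tool_pos: [0.4919, 0.0069, 0.0529]
ee_rot: [2.221, -2.222, 0.0]
ft_force: [-0.6, -0.6, 0.9]
opening: 0.0008
finger_force: 0.6
```

Contact is near 0.053. I'll go on in single rows.

>>> jog_arm:
  plan:
    - [0,0,0,0,0,0.02,-1]

```text
t: 3.4
tool_pos: [0.4919, 0.0069, 0.0522]
ee_rot: [2.221, -2.222, 0.0]
ft_force: [-1.4, 0.2, 2.6]
opening: 0.0006
finger_force: 1.3
```

>>> jog_arm:
  plan:
    - [0,0,0,0,0,0.02,-1]

```text
t: 3.48
tool_pos: [0.4919, 0.0069, 0.0515]
ee_rot: [2.221, -2.222, 0.0]
ft_force: [-1.4, 0.3, 4.3]
opening: 0.0008
finger_force: 2.0
```

>>> jog_arm:
  plan:
    - [0,0,0,0,0,0.02,-1]

```text
t: 3.57
tool_pos: [0.4919, 0.0069, 0.0507]
ee_rot: [-2.221, 2.222, -0.0]
ft_force: [-1.2, -0.2, 3.7]
opening: 0.0005
finger_force: 1.6
```

>>> jog_arm:
  plan:
    - [0,0,0,0,0,0.02,-1]

```text
t: 3.65
tool_pos: [0.4919, 0.0069, 0.0498]
ee_rot: [-2.221, 2.222, -0.0]
ft_force: [-0.1, 0.3, 1.6]
opening: 0.0008
finger_force: 0.7
```

>>> jog_arm:
  plan:
    - [0,0,0,0,0,0.02,-1]

```text
t: 3.73
tool_pos: [0.4919, 0.0069, 0.0489]
ee_rot: [-2.221, 2.222, -0.0]
ft_force: [-0.3, -1.3, 2.5]
opening: 0.0003
finger_force: 1.6
```

The left key snaps: 4.3 N falling to 1.6 N. I'll let it up slowly.

>>> jog_arm:
  plan:
    - [0,0,0,0,0,0,-1]
    - [0,0,0,0,0,-0.02,-1]
    - [0,0,0,0,0,-0.02,-1]
    - [0,0,0,0,0,-0.02,-1]
    - [0,0,0,0,0,-0.02,-1]

```text
t: 4.15
tool_pos: [0.4919, 0.0069, 0.0524]
ee_rot: [-2.221, 2.222, -0.0]
ft_force: [-0.4, -0.1, 2.6]
opening: 0.0006
finger_force: 1.2
```

>>> jog_arm:
  plan:
    - [0,0,0,0,0,-0.02,-1]
    - [0,0,0,0,0,-0.02,-1]
    - [0,0,0,0,0,-0.02,-1]
    - [0,0,0,0,0,-0.03,-1]
    - [0,0,0,0,0,-0.1,-1]

```text
t: 4.57
tool_pos: [0.4915, 0.0068, 0.0594]
ee_rot: [2.22, -2.221, -0.001]
ft_force: [-0.1, 0.6, -0.5]
opening: 0.0002
finger_force: 0.0
```

>>> jog_arm:
  plan:
    - [0,0,0,0.3,-0.1,-0.3,-1]
    - [0,0,0,0.8,-0.25,0,-1]
    - [0,0,0,0.8,-0.25,0,-1]
    - [0,0,0,0.8,-0.25,0,-1]
    - [0,0,0,0.52,-0.08,0.1,-1]

```text
t: 4.98
tool_pos: [0.5308, -0.124, 0.0688]
ee_rot: [-2.22, 2.221, -0.003]
ft_force: [0.1, -0.2, 0.7]
opening: 0.0003
finger_force: 0.0
```

>>> jog_arm:
  plan:
    - [0,0,0,0,0,0.1,-1]
    - [0,0,0,0,0,0,-1]
    - [0,0,0,0,0,0,-1]

```text
t: 5.23
tool_pos: [0.5286, -0.1219, 0.0636]
ee_rot: [2.22, -2.222, -0.001]
ft_force: [0.1, 0.5, -0.2]
opening: 0.0002
finger_force: 0.0
```

>>> jog_arm:
  plan:
    - [0,0,0,0,0,0.05,-1]
    - [0,0,0,0,0,0.05,-1]
    - [0,0,0,0,0,0.05,-1]
    - [0,0,0,0,0,0.05,-1]
    - [0,0,0,0,0,0.02,-1]

```text
t: 5.65
tool_pos: [0.5289, -0.1215, 0.0547]
ee_rot: [2.222, -2.221, -0.0]
ft_force: [0.0, -0.7, -0.4]
opening: 0.0006
finger_force: 0.0
```

>>> jog_arm:
  plan:
    - [0,0,0,0,0,0.02,-1]
    - [0,0,0,0,0,0.02,-1]

```text
t: 5.82
tool_pos: [0.5291, -0.1218, 0.0533]
ee_rot: [2.221, -2.221, -0.0]
ft_force: [-0.8, 0.3, 0.1]
opening: 0.0004
finger_force: 0.0
```

>>> jog_arm:
  plan:
    - [0,0,0,0,0,0.02,-1]

```text
t: 5.9
tool_pos: [0.5291, -0.1218, 0.0525]
ee_rot: [-2.221, 2.222, -0.0]
ft_force: [-0.0, 0.2, 1.2]
opening: 0.0006
finger_force: 0.3
```

>>> jog_arm:
  plan:
    - [0,0,0,0,0,0.02,-1]

```text
t: 5.98
tool_pos: [0.5291, -0.1219, 0.0518]
ee_rot: [-2.221, 2.222, -0.0]
ft_force: [-0.9, 0.4, 0.2]
opening: 0.0003
finger_force: 0.4
```

>>> jog_arm:
  plan:
    - [0,0,0,0,0,0.02,-1]

```text
t: 6.07
tool_pos: [0.5292, -0.1219, 0.051]
ee_rot: [-2.221, 2.222, -0.0]
ft_force: [-0.1, 1.0, 0.3]
opening: 0.0008
finger_force: 0.5
```

>>> jog_arm:
  plan:
    - [0,0,0,0,0,0.02,-1]

```text
t: 6.15
tool_pos: [0.5291, -0.1219, 0.0502]
ee_rot: [-2.221, 2.222, -0.0]
ft_force: [-0.2, 0.9, 0.8]
opening: 0.0007
finger_force: 0.7
```

>>> jog_arm:
  plan:
    - [0,0,0,0,0,0.02,-1]

```text
t: 6.23
tool_pos: [0.5291, -0.1219, 0.0494]
ee_rot: [-2.221, 2.222, -0.0]
ft_force: [-1.0, 0.2, 2.2]
opening: 0.0002
finger_force: 0.9
```

The middle key stays soft, with no peak. I'll go a little deeper to be past 3.3 mm, then let it up slowly.

>>> jog_arm:
  plan:
    - [0,0,0,0,0,0.02,-1]
    - [0,0,0,0,0,0.01,-1]

```text
t: 6.4
tool_pos: [0.5291, -0.1219, 0.0482]
ee_rot: [-2.221, 2.222, -0.0]
ft_force: [0.5, 1.8, 3.8]
opening: 0.0006
finger_force: 2.0
```

>>> jog_arm:
  plan:
    - [0,0,0,0,0,0,-1]
    - [0,0,0,0,0,-0.02,-1]
    - [0,0,0,0,0,-0.02,-1]
    - [0,0,0,0,0,-0.02,-1]
    - [0,0,0,0,0,-0.02,-1]

```text
t: 6.82
tool_pos: [0.5292, -0.1219, 0.0514]
ee_rot: [-2.221, 2.222, -0.0]
ft_force: [-1.0, 1.1, 1.2]
opening: 0.0004
finger_force: 0.5
```

>>> jog_arm:
  plan:
    - [0,0,0,0,0,-0.02,-1]
    - [0,0,0,0,0,-0.02,-1]
    - [0,0,0,0,0,-0.02,-1]
    - [0,0,0,0,0,-0.03,-1]
    - [0,0,0,0,0,-0.1,-1]

```text
t: 7.23
tool_pos: [0.5285, -0.122, 0.0586]
ee_rot: [2.22, -2.221, -0.001]
ft_force: [-0.2, -0.8, -0.2]
opening: 0.0007
finger_force: 0.0
```

>>> jog_arm:
  plan:
    - [0,0,0,0.4,0,-0.3,-1]
    - [0,0,0,0.9,0,0,-1]
    - [0,0,0,0.9,-0.05,0,-1]
    - [0,0,0,0.9,0,0,-1]
    - [0,0,0,0.4,0,0.1,-1]

```text
t: 7.65
tool_pos: [0.5314, -0.2652, 0.0679]
ee_rot: [-2.22, 2.223, -0.002]
ft_force: [0.6, 0.7, 0.2]
opening: 0.0002
finger_force: 0.0
```

>>> jog_arm:
  plan:
    - [0,0,0,0,0,0.1,-1]
    - [0,0,0,0,0,0,-1]
    - [0,0,0,0,0,0,-1]

```text
t: 7.9
tool_pos: [0.5306, -0.2617, 0.0628]
ee_rot: [2.22, -2.222, -0.001]
ft_force: [-0.2, 0.6, -0.1]
opening: 0.0003
finger_force: 0.0
```

>>> jog_arm:
  plan:
    - [0,0,0,0,0,0.05,-1]
    - [0,0,0,0,0,0.05,-1]
    - [0,0,0,0,0,0.05,-1]
    - [0,0,0,0,0,0.04,-1]
    - [0,0,0,0,0,0.02,-1]

```text
t: 8.32
tool_pos: [0.5311, -0.2614, 0.0544]
ee_rot: [2.222, -2.221, -0.0]
ft_force: [0.4, 0.8, 0.0]
opening: 0.0001
finger_force: 0.0
```

>>> jog_arm:
  plan:
    - [0,0,0,0,0,0.02,-1]
    - [0,0,0,0,0,0.02,-1]

```text
t: 8.48
tool_pos: [0.5311, -0.2618, 0.0529]
ee_rot: [-2.221, 2.222, -0.0]
ft_force: [-0.0, 1.5, 1.1]
opening: 0.0002
finger_force: 0.6
```

>>> jog_arm:
  plan:
    - [0,0,0,0,0,0.02,-1]

```text
t: 8.57
tool_pos: [0.5311, -0.2618, 0.0522]
ee_rot: [-2.221, 2.222, -0.0]
ft_force: [-0.5, 1.3, 2.7]
opening: 0.0006
finger_force: 1.3
```

>>> jog_arm:
  plan:
    - [0,0,0,0,0,0.02,-1]

```text
t: 8.65
tool_pos: [0.5311, -0.2618, 0.0516]
ee_rot: [-2.221, 2.222, -0.0]
ft_force: [-0.3, 1.5, 4.4]
opening: 0.0005
finger_force: 2.0
```

>>> jog_arm:
  plan:
    - [0,0,0,0,0,0.02,-1]

```text
t: 8.73
tool_pos: [0.5311, -0.2618, 0.0508]
ee_rot: [-2.221, 2.222, -0.0]
ft_force: [-1.4, 2.8, 2.5]
opening: 0.0004
finger_force: 1.6
```

>>> jog_arm:
  plan:
    - [0,0,0,0,0,0.02,-1]

```text
t: 8.82
tool_pos: [0.5311, -0.2619, 0.0499]
ee_rot: [-2.221, 2.222, -0.0]
ft_force: [-0.7, 1.2, 1.3]
opening: 0.0002
finger_force: 0.7
```

>>> jog_arm:
  plan:
    - [0,0,0,0,0,0.02,-1]

```text
t: 8.9
tool_pos: [0.5311, -0.262, 0.049]
ee_rot: [-2.221, 2.222, -0.0]
ft_force: [-0.5, 2.6, 3.3]
opening: 0.0004
finger_force: 1.6
```

>>> jog_arm:
  plan:
    - [0,0,0,0,0,0.01,-1]

```text
t: 8.98
tool_pos: [0.5311, -0.2619, 0.0486]
ee_rot: [-2.221, 2.222, -0.0]
ft_force: [-0.6, 2.8, 3.3]
opening: 0.0002
finger_force: 2.0
```

The right key snaps, so the middle unit is the soft one. I'll let the right key up slowly.

>>> jog_arm:
  plan:
    - [0,0,0,0,0,0,-1]
    - [0,0,0,0,0,-0.02,-1]
    - [0,0,0,0,0,-0.02,-1]
    - [0,0,0,0,0,-0.02,-1]
    - [0,0,0,0,0,-0.02,-1]

```text
t: 9.4
tool_pos: [0.5311, -0.262, 0.052]
ee_rot: [-2.221, 2.222, -0.0]
ft_force: [-0.4, 0.8, 2.9]
opening: 0.0004
finger_force: 1.6
```

>>> jog_arm:
  plan:
    - [0,0,0,0,0,-0.02,-1]
    - [0,0,0,0,0,-0.02,-1]
    - [0,0,0,0,0,-0.02,-1]
    - [0,0,0,0,0,-0.03,-1]
    - [0,0,0,0,0,-0.1,-1]

```text
t: 9.82
tool_pos: [0.5304, -0.2619, 0.0588]
ee_rot: [2.22, -2.221, -0.002]
ft_force: [0.2, 0.0, -0.4]
opening: 0.0004
finger_force: 0.0
```

>>> jog_arm:
  plan:
    - [0,0,0,0,0,-0.7,-1]
    - [0,0,0,-0.5,0,-0.7,1]
    - [0,0,0,-1,0,-0.4,1]
    - [0,0,0,-1,0,0,1]
    - [0,0,0,-1,0,0,1]

```text
t: 10.23
tool_pos: [0.5315, -0.1222, 0.1325]
ee_rot: [-2.218, 2.222, -0.003]
ft_force: [1.6, 0.4, -0.4]
opening: 0.0216
finger_force: 0.0
```

>>> jog_arm:
  plan:
    - [0,0,1,0,0,0,1]
    - [0,0,1,0,0,0,1]
    - [0,0,0.97,0,0,0,1]
    - [0,0,0,0,0,0,1]
    - [0,0,0,0,0,0,1]

```text
t: 10.65
tool_pos: [0.531, -0.1232, 0.131]
ee_rot: [-1.854, 2.536, -0.0]
ft_force: [0.8, -0.1, -0.2]
opening: 0.0549
finger_force: 0.0
```

```bash
python3 - <<'E'
from h import *
c=read_camera("top");im=cv2.cvtColor(c["image"],cv2.COLOR_RGB2BGR)[140:240,300:460];cv2.imwrite("pics/t2.png",cv2.resize(im,None,fx=4,fy=4,interpolation=cv2.INTER_CUBIC))
s=get_state();print(s["tool_pos"],s["ee_rot"],s["opening"])
E
```

```text
[ 0.531023   -0.12334651  0.1309224 ] [-1.85443768e+00  2.53584957e+00 -3.38784927e-05] 0.05901818963235005
```

View pics/t2.png

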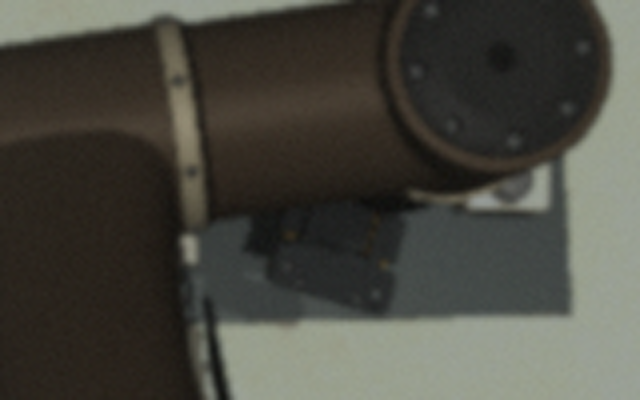

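>>> jog_arm:
  plan:
    - [0,0,0,0,0.05,0.2,1]
    - [0,0,0,0,0,0.3,1]
    - [0,0,0,0,0,0.3,1]
    - [0,0,0,0,0,0.4,1]
    - [0,0,0,0,0,0.4,1]

```text
t: 11.12
tool_pos: [0.5289, -0.1229, 0.0659]
ee_rot: [-1.852, 2.537, -0.0]
ft_force: [0.6, 0.5, -0.4]
opening: 0.0867
finger_force: 0.0
```

>>> jog_arm:
  plan:
    - [0,0,0,0,0,0.3,1]
    - [0,0,0,0,0,0.3,1]
    - [0,0,0,0,0,0.3,1]
    - [0,0,0,0,0,0.2,1]
    - [0,0,0,0,0,0.1,1]

```text
t: 11.53
tool_pos: [0.5281, -0.1229, 0.0173]
ee_rot: [1.85, -2.537, -0.002]
ft_force: [-0.4, 0.1, -0.2]
opening: 0.0879
finger_force: 0.0
```

>>> jog_arm:
  plan:
    - [0,0,0,0,0,0.1,1]
    - [0,0,0,0,0,0,1]
    - [0,0,0,0,0,0,1]

```text
t: 11.78
tool_pos: [0.5293, -0.1227, 0.015]
ee_rot: [-1.85, 2.539, -0.0]
ft_force: [0.9, 0.5, 0.4]
opening: 0.0875
finger_force: 0.0
```

>>> jog_arm:
  plan:
    - [0,0,0,0,0,0.12,1]
    - [0,0,0,0,0,0,0]
    - [0,0,0,0,0,0,-1]
    - [0,0,0,0,0,0,-1]
    - [0,0,0,0,0,0,-1]
  squeeze: 15

```text
t: 12.2
tool_pos: [0.5293, -0.1226, 0.0102]
ee_rot: [-1.85, 2.539, -0.0]
ft_force: [0.2, -0.4, -0.3]
opening: 0.0664
finger_force: 0.0
```

>>> jog_arm:
  plan:
    - [0,0,0,0,0,0,-1]
    - [0,0,0,0,0,0,-1]
    - [0,0,0,0,0,0,-1]
    - [0,0,0,0,0,0,-1]
    - [0,0,0,0,0,0,-1]

```text
t: 12.62
tool_pos: [0.5294, -0.1226, 0.0102]
ee_rot: [-1.85, 2.539, -0.0]
ft_force: [0.3, 0.1, 1.1]
opening: 0.048
finger_force: 15.0
```

>>> jog_arm:
  plan:
    - [0,0,0,0,0,-0.1,-1]
    - [0,0,0,0,0,-0.4,-1]
    - [0,0,0,0,0,-0.7,-1]
    - [0,0,0,0,0,-0.8,-1]
    - [0,0,0,0,0,-0.8,-1]
  squeeze: 25

```text
t: 13.03
tool_pos: [0.5279, -0.1227, 0.1227]
ee_rot: [1.849, -2.538, -0.002]
ft_force: [1.7, -0.3, -2.7]
opening: 0.0477
finger_force: 25.0
```

```bash
python3 - <<'E'
from h import *
import pickle
d=pickle.load(open("c0.pkl","rb"))
print("bottle base",cast(d["side"],188,245,0).round(3),"top seen",cast(d["top"],219,131,.16).round(3))
print("tray side corners",[cast(d["side"],*p,.025).round(3).tolist() for p in((200,267),(249,239),(289,267),(240,300))])
s=read_camera("side");im=cv2.cvtColor(s["image"],cv2.COLOR_RGB2BGR)[100:260,230:430];cv2.imwrite("pics/s3.png",cv2.resize(im,None,fx=3.5,fy=3.5,interpolation=cv2.INTER_CUBIC))
s=get_state();print(s["tool_pos"],s["opening"],s["finger_force"],s["ft_force"])
E
```

```text
bottle base [0.691 0.345 0.   ] top seen [0.678 0.338 0.16 ]
tray side corners [[0.576, 0.393, 0.025], [0.557, 0.237, 0.025], [0.4, 0.247, 0.025], [0.417, 0.404, 0.025]]
[ 0.53186114 -0.12300369  0.1297617 ] 0.04755298809399964 24.971196055412292 [ 3.67860554 -0.96406994  3.76720536]
```

View pics/s3.png

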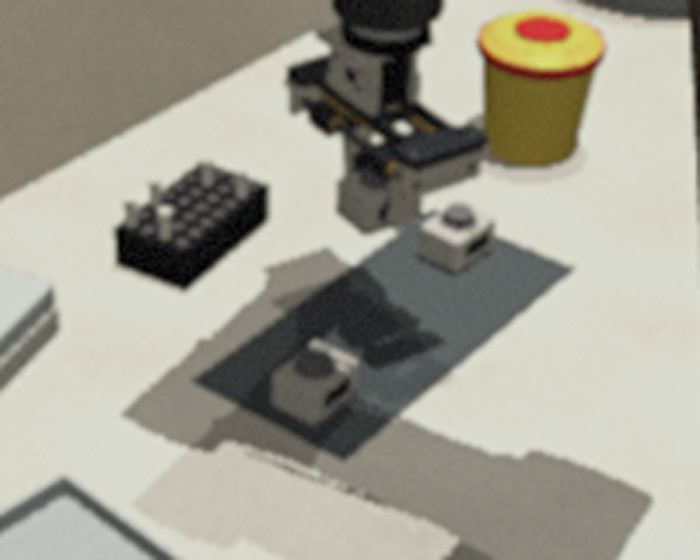

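The picture shows the soft unit held in the fingers at (380,195), while the other two still stand at (312,385) and (458,240). Next is the carry to the tray at about (0.492, 0.314).

>>> jog_arm:
  plan:
    - [0,0,0,-0.3,0.12,0,-1]
    - [0,0,0,-0.6,0.25,0,-1]
    - [0,0,0,-0.8,0.33,0,-1]
    - [0,0,0,-0.8,0.33,0,-1]
    - [0,0,0,-0.8,0.33,0,-1]

```text
t: 13.5
tool_pos: [0.5169, 0.0207, 0.1219]
ee_rot: [1.848, -2.54, -0.001]
ft_force: [1.2, 0.3, -3.4]
opening: 0.0479
finger_force: 25.0
```

>>> jog_arm:
  plan:
    - [0,0,0,-0.8,0.33,0,-1]
    - [0,0,0,-0.8,0.33,0,-1]
    - [0,0,0,-0.8,0.33,0,-1]
    - [0,0,0,-0.8,0.33,0,-1]
    - [0,0,0,-0.8,0.33,0,-1]

```text
t: 13.92
tool_pos: [0.5031, 0.1937, 0.1219]
ee_rot: [1.85, -2.539, -0.0]
ft_force: [1.0, -0.5, -1.5]
opening: 0.0482
finger_force: 25.0
```

>>> jog_arm:
  plan:
    - [0,0,0,-0.8,0.33,0,-1]
    - [0,0,0,-0.8,0.33,0,-1]
    - [0,0,0,-0.6,0.25,0,-1]
    - [0,0,0,-0.4,0.18,0,-1]
    - [0,0,0,0,0,0,-1]

```text
t: 14.33
tool_pos: [0.4939, 0.3075, 0.1216]
ee_rot: [-1.853, 2.537, 0.0]
ft_force: [-0.1, 0.7, -2.6]
opening: 0.0476
finger_force: 25.0
```

>>> jog_arm:
  plan:
    - [0,0,0,0,0,0,-1]
    - [0,0,0,0,0,0,-1]

```text
t: 14.5
tool_pos: [0.4939, 0.3037, 0.1216]
ee_rot: [1.849, -2.538, 0.0]
ft_force: [-0.2, -0.5, -2.7]
opening: 0.048
finger_force: 25.0
```

>>> jog_arm:
  plan:
    - [0,0,0,-0.1,0,0.2,-1]
    - [0,0,0,-0.15,0,0.5,-1]
    - [0,0,0,0,0,0.6,-1]
    - [0,0,0,0,0,0.5,-1]
    - [0,0,0,0,0,0.3,-1]

```text
t: 14.92
tool_pos: [0.4967, 0.3122, 0.0353]
ee_rot: [1.846, -2.538, 0.0]
ft_force: [0.7, -0.2, -2.3]
opening: 0.0479
finger_force: 25.0
```

>>> jog_arm:
  plan:
    - [0,0,0,0,0,0.2,-1]
    - [0,0,0,0,0,0.1,-1]
    - [0,0,0,0,0,0.05,-1]
    - [0,0,0,0,0,0,-1]
    - [0,0,0,0,0,0,-1]

```text
t: 15.33
tool_pos: [0.4979, 0.3144, 0.0248]
ee_rot: [-1.849, 2.538, 0.0]
ft_force: [-0.1, -0.2, -2.5]
opening: 0.0478
finger_force: 25.0
```

13.6 mm remain. I'll lower gently and watch the force.

>>> jog_arm:
  plan:
    - [0,0,0,0,0,0.06,-1]
    - [0,0,0,0,0,0.06,-1]
    - [0,0,0,0,0,0.06,-1]
    - [0,0,0,0,0,0.06,-1]
    - [0,0,0,0,0,0.03,-1]

```text
t: 15.75
tool_pos: [0.4973, 0.314, 0.0129]
ee_rot: [1.85, -2.539, 0.0]
ft_force: [0.1, -0.7, -3.1]
opening: 0.048
finger_force: 25.0
```

>>> jog_arm:
  plan:
    - [0,0,0,0,0,0.03,-1]
    - [0,0,0,0,0,0.02,-1]
    - [0,0,0,0,0,0,-1]

```text
t: 16.0
tool_pos: [0.4974, 0.3141, 0.0112]
ee_rot: [1.85, -2.539, 0.0]
ft_force: [-0.5, 0.3, -2.7]
opening: 0.0477
finger_force: 25.0
```

>>> jog_arm:
  plan:
    - [0,0,0,0,0,0.02,-1]
    - [0,0,0,0,0,0,-1]

```text
t: 16.17
tool_pos: [0.4975, 0.3142, 0.0112]
ee_rot: [-1.85, 2.538, -0.0]
ft_force: [-2.3, -0.7, 4.5]
opening: 0.0481
finger_force: 25.0
```

>>> jog_arm:
  plan:
    - [0,0,0,0,0,0.01,-1]
    - [0,0,0,0,0,0,-1]

```text
t: 16.33
tool_pos: [0.4975, 0.3142, 0.0112]
ee_rot: [-1.85, 2.538, -0.0]
ft_force: [-2.4, -1.7, 8.2]
opening: 0.0477
finger_force: 25.0
```

It is seated on the floor. I'll open and withdraw straight up.

>>> jog_arm:
  plan:
    - [0,0,0,0,0,-0.02,0.6]
    - [0,0,0,0,0,0,0.8]
    - [0,0,0,0,0,0,0.9]
    - [0,0,0,0,0,0,0.9]
    - [0,0,0,0,0,0,0.9]

```text
t: 16.75
tool_pos: [0.4975, 0.3141, 0.0108]
ee_rot: [-1.85, 2.539, -0.0]
ft_force: [0.4, -0.6, -0.1]
opening: 0.076
finger_force: 0.0
```

>>> jog_arm:
  plan:
    - [0,0,0,0,0,0,0.9]
    - [0,0,0,0,0,-0.1,0.9]
    - [0,0,0,0,0,-0.3,0.9]
    - [0,0,0,0,0,-0.5,0.9]
    - [0,0,0,0,0,-0.6,0.9]

```text
t: 17.17
tool_pos: [0.4967, 0.3133, 0.0704]
ee_rot: [1.848, -2.537, 0.001]
ft_force: [0.3, -0.1, 0.5]
opening: 0.0831
finger_force: 0.0
```

>>> jog_arm:
  plan:
    - [0,0,0,0,0,-0.8,0.9]
    - [0,0,0,0,0,-0.8,0.9]
    - [0,0,0,0.5,0,-0.8,0.9]
    - [0,0,0,0.8,0,-0.5,0.9]
    - [0,0,0,0.8,0,0,0.9]

```text
t: 17.58
tool_pos: [0.4734, 0.2352, 0.1917]
ee_rot: [-1.848, 2.531, 0.0]
ft_force: [-0.6, -0.5, 0.1]
opening: 0.083
finger_force: 0.0
```

>>> jog_arm:
  plan:
    - [0,0,0,0.8,0,0,0.9]
    - [0,0,0,0.8,0,0,0.9]
    - [0,0,0,0.5,0,0,0.9]
    - [0,0,0,0,0,0,0.9]
    - [0,0,0,0,0,0,0.9]

```text
t: 18.0
tool_pos: [0.446, 0.1535, 0.1876]
ee_rot: [-1.848, 2.539, 0.0]
ft_force: [-0.2, 1.3, 0.7]
opening: 0.0832
finger_force: 0.0
```

```bash
python3 - <<'E'
from h import *
s=read_camera("side");save(s,"end.png");st=get_state();print(st["t"],st["tool_pos"],st["ft_force"])
E
```

```text
18.05 [0.44638324 0.15422959 0.18741571] [0.05948672 0.24138205 0.0406907 ]
```

View pics/end.png

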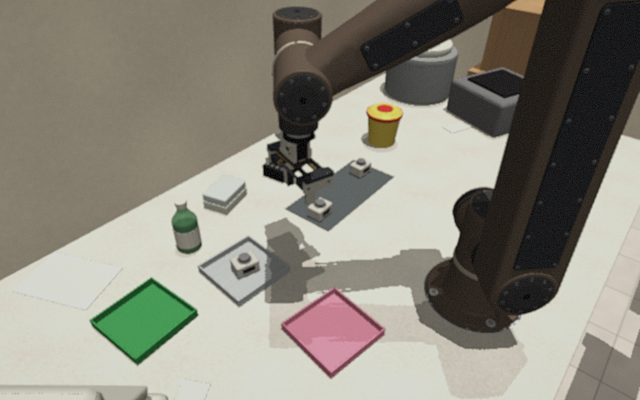

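The soft unit stands upright in the middle of the grey tray at (244,264). The other two stand in place at (320,207) and (360,165), and the arm is clear.

```bash
python3 -c "
from rig import hand_in; print(hand_in())"
```

```text
the job is handed in; nothing more can be done
None
```

Job handed in (no verdict was returned): I pressed all three keys left to right; the left and right snapped, the middle stayed soft, and that counter now stands upright in the middle of the aluminium tray with everything else left in place.

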